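# Nest the catch cup and empty the ball dispenser

## Robot

A 6-joint arm with a two-finger parallel gripper is mounted at the origin on a cart in front of the work surface, level with it; the furniture and walls round the work are solid. World frame = base frame: x ahead of the robot, y to its left, z up, the work surface at z = 0. Lengths are in m, angles in rad, forces in N, time in s.
With the tool pointing down it reaches from about 0.35 to 0.975 m from the base axis. Payload 17.4 kg.
Tool frame: the origin (TCP) lies midway between the tips of the shut fingers; the grasp point (between the pads) lies 19 mm behind it; z points along the fingers, y is the line along which they close (so a half turn about z gives the same grasp; the last joint's range is limited). The gripper opens to 85 mm and grips with 20 to 120 N. Pads are 22 mm wide; open, the fingers measure 114 mm over their backs; the gripper's body (76 mm by 85 mm) begins 54 mm behind the grasp point. The pads swing forward as they close: fully open they stand 13 mm farther back than shut.
Start: joints at [1.209, 0.116, 1.442, -0, 1.584, -0.038], TCP at [0.215, 0.64, 0.197] pointing down, gripper open.
Joint ranges: [-2.83, 2.83], [-0.83, 2.19], [0.07, 2.5], [-1.14, 4.28], [0.01, 3], [-2.97, 2.97]. Speed limits (rad/s): [1.89, 1.89, 2.22, 3.14, 3.14, 3.14].

## Interface

Orientations are given as a unit quaternion [x, y, z, w].
In Python, from workcell import sense, optics, order gives the robot as it stands.
- The arm moves only by the tool servo_tool, never from a script. Its arguments are lists of equal length, an entry for each row: "claw": the opening, from 0 (shut) to 1 (fully open); "travel": the shift along the tool's x, y, z in mm, a list of three; "twist": the turn about the tool's z in units of 6 degrees (1.0 is 6 degrees). A call has 1 to 10 rows; each row shifts and turns the commanded pose from where the row before left it, along the tool's axes as they then stand; what a row does not reach is not made up. A row lasts 1/8 s, in which the tool goes at most 62.5 mm and 10.7 degrees, less where a joint would pass 70% of its speed; a pose out of reach is approached as far as the arm can. A call with a gripper value outside its range is refused whole. The fingers move at their own pace and stop on an object; the grip force is fixed at half the most. Time passes only in rows, so rows that do not move let the fingers close. It gives the time, the measured TCP pose, the force, the opening and the grip force at its end, in the units of the state.
- sense(): the state, without advancing time (a new reading comes with each control period).
- optics.grab_frame(name): name is "scene" or "top" or "wrist"; returns a dict with "pixels" (384x512x3 uint8, red, green, blue), "depth" (384x512 float32, m along the optical axis (not along the pixel's ray), 0 where there is no reading), "fov_y" (degrees; the focal length in pixels is half the picture's height over the tangent of half this angle, whatever the lens; pixels are square), "cx", "cy" (the principal point, pixels), "R" (3x3) and "t" (3): a world point X has camera coordinates R X + t. Camera axes: x right, y down, z forward; pixel columns grow to the right and rows downward; lengths in m; the calibration is good to about 2 mm. The wrist camera is an equidistant fisheye: a pixel r from the principal point sees the ray r / f radians off the axis. A picture is of the moment at which its call begins.
- order.job_done(): hands the job in; it is judged then, once.
The state is a dict: "clock": time; "q": joint angles; "joint_vel": joint speeds; "joint_torque": joint torques, N m; "eef_pos": TCP position; "ee_rot": TCP orientation; "contact_force": force on the tool from outside, world axes, zero at the start; "moment": the same for the moment, N m; "width": finger opening in m; "gripper_force": force on a finger pad.
Only numpy, scipy, OpenCV 4.12 (cv2) and the standard library are available. Lean on these libraries where they do the work, as an engineer would, in place of code of your own. Each camera call takes 0.05 s, during which the arm holds its last target. There are 200 camera calls.

## Task

Stand the small metal cup with the tapered foot in the ball dispenser's rubber-lined holder and press it down lightly, just until the top of the rubber liner is level with the holder's steel rim; driven deeper it would wedge and jam. Let go of the cup, then draw the dispenser's slide gate out until it meets its end stop, so that all three balls roll into the cup and stay there.

Things in the scene. Friction and masses are not known exactly. Their poses are not given: they have to be found in the camera images.
- cup: Loose plain aluminium catch cup, 0.1 to 0.2 kg, round, 82 mm tall, stands upright on the bench. Solid tapered foot, 36 mm across at the underside, widening evenly to 56 mm at 46 mm height; above it a straight collar, 56 mm across, to grip. Origin: centre of underside, z up. Not the white plastic beaker (77 mm wide, 99 tall), nor the lidded tin (72 wide, 122 tall).
- cup_rim (a point): Centre of the cup's mouth, 82 mm above its underside. The collar is hollow: 3 mm wall, inside floor at 50 mm height.
- dispenser: Fixed ball dispenser. Origin: on the holder's axis at its underside, on a 6 mm mat; x back along the chute, away from the robot (turned up to 12 deg), y left, z up. Plate 8 mm thick, x -55 to 225, y +-70 mm. An 18 deg chute slopes to the holder, its lip at x 36, 111 mm high, with 15 mm side walls; hopper sides from x 120 mm back, up to 210 mm high. Set the cup with fingers along y.
- holder_rim (a point): Centre of the fixed rim of the upright round steel holder: 73 mm outside diameter, rim 50 mm above the underside (56 above the bench). With the liner flush, the seated cup's rim is about 54 mm above this point, just below the chute's lip.
- liner (a joint): How far the black rubber liner in the holder has sunk, m: at 0 its top is 8 mm above the steel rim, at 0.008 level with it, beyond 0.012 the cup is jammed. Starts at 0 to 0.003. Under the cup's weight alone it stays; a push of about 7 N (more if quick) moves liner and cup down together, and it stays where left.
- liner_top (a point): Centre of the liner's top face; moves with it. The liner is a ring of 63 mm outside diameter with 8 ribs inside, tapered like the cup's foot. The foot meets the ribs when its underside is about 28 mm below this point (cup rim about 54 mm above it).
- gate (a joint): How far the slide gate is drawn out, m: 0 closed (starts at 0 to 0.004), 0.045 against its end stop. It slides along the dispenser's +y (to the left), resists with about 3 N and stays where it is left. The balls roll out once it is about half drawn.
- gate_tab (a point): Centre of the top of the gate's black upright grip tab: 16 mm along the dispenser's x, 22 mm along y, 46 mm tall, free on all sides, top about 183 mm above the underside. In the dispenser's frame it lies at x 117 mm, y 76 mm plus the gate's draw. Moves with the gate.
- ball_1_center (a point): Centre of steel ball 1 of three, 18 mm diameter, 24 g, waiting in the chute behind the gate (lowest).
- ball_2_center (a point): Centre of steel ball 2 of three, 18 mm diameter, 24 g, waiting in the chute behind the gate (middle).
- ball_3_center (a point): Centre of steel ball 3 of three, 18 mm diameter, 24 g, waiting in the chute behind the gate (highest).
Mind the look-alikes: they are no part of the job. Leave any yellow look-alike of the cup alone.

How it is judged:
By the outcome, as a careful person would: the job done as asked, in the order asked, and still so for the second after the job is handed in, with the robot touching nothing.
It also fails if it takes over 58 s, if anything falls off the work surface, if the arm or the gripper's body presses on something with over 40 N, if the wrist force passes 120 N, or if a joint passes its speed limit or range.

## Working session

There is one attempt and no reset: what is moved stays moved. The work goes in short steps, Python scripts to look and compute and a tool call to move; the robot and the scene stay as the last step left them, time stands still between calls to the robot, and variables do not carry over. Pictures are saved under pics/ and viewed, at most 11 in all, crops included, and the job is handed in when it is done.

Besides the shell and the picture viewer there is one more tool, called after "Emit:" as name([rows], argument=value, ...), one row to a line, values as JSON. servo_tool: Moves the arm, as the interface text tells. Its arguments: {"type":"object","properties":{"claw":{"type":"array","items":{"type":"number"}},"travel":{"type":"array","items":{"type":"array","items":{"type":"number"}}},"twist":{"type":"array","items":{"type":"number"}}},"required":["claw","travel","twist"]}

```bash
mkdir -p pics
cat > h.py <<'E'
import numpy as np, cv2
from workcell import sense, optics, order
def cloud(f):
    h,w=f["depth"].shape; fl=h/2/np.tan(np.radians(f["fov_y"])/2)
    u,v=np.meshgrid(np.arange(w),np.arange(h)); d=f["depth"]
    P=np.stack([(u-f["cx"])/fl*d,(v-f["cy"])/fl*d,d],-1)
    return (P-f["t"])@f["R"]   # R^T (P-t)
def save(f,n): cv2.imwrite("pics/"+n,f["pixels"][:,:,::-1])
E
python3 - <<'E'
from h import *
s=sense(); print(s)
ims=[]
for n in("scene","top"):
    f=optics.grab_frame(n); np.savez(n,**f); ims.append(f["pixels"]); print(n,f["fov_y"],-f["R"].T@f["t"])
    cv2.imwrite(f"pics/{n}.png",cv2.resize(f["pixels"][:,:,::-1],(800,600)))
E
```

```text
{'clock': 0.0, 'q': array([ 1.20921005e+00,  1.16456050e-01,  1.44223531e+00, -3.70383363e-05,
        1.58400392e+00, -3.77673383e-02]), 'joint_vel': array([ 0.00168424,  0.00043735, -0.00029723,  0.00094496, -0.00020378,
        0.0027297 ]), 'joint_torque': array([-1.14012459e-03, -7.31957531e+01, -6.32512379e+01, -5.31654234e-05,
        5.75481565e-03, -4.20632182e-05]), 'eef_pos': array([0.21469805, 0.63971058, 0.19590098]), 'ee_rot': array([ 1.61203201e-01,  9.86921083e-01, -5.44029366e-04, -9.12040961e-05]), 'contact_force': array([-0.09389192, -0.6015772 ,  0.52100914]), 'moment': array([ 0.0123366 , -0.01870395,  0.03082281]), 'gripper_force': 0.0, 'width': 0.08530740107066664}
scene 48.07733567543336 [-0.12186574 -0.70089824  0.76495037]
top 52.351842125903204 [ 0.31678862 -0.08004086  1.41201775]
```

View pics/scene.png

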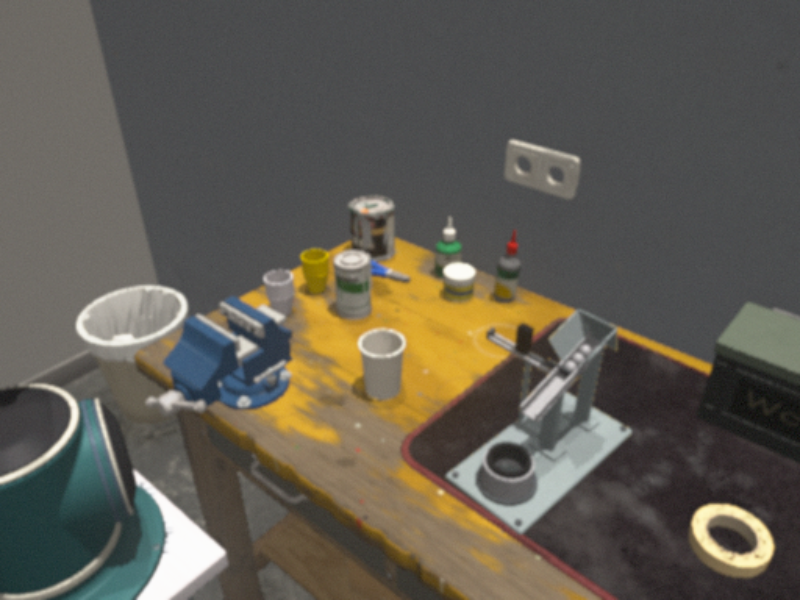

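View pics/top.png

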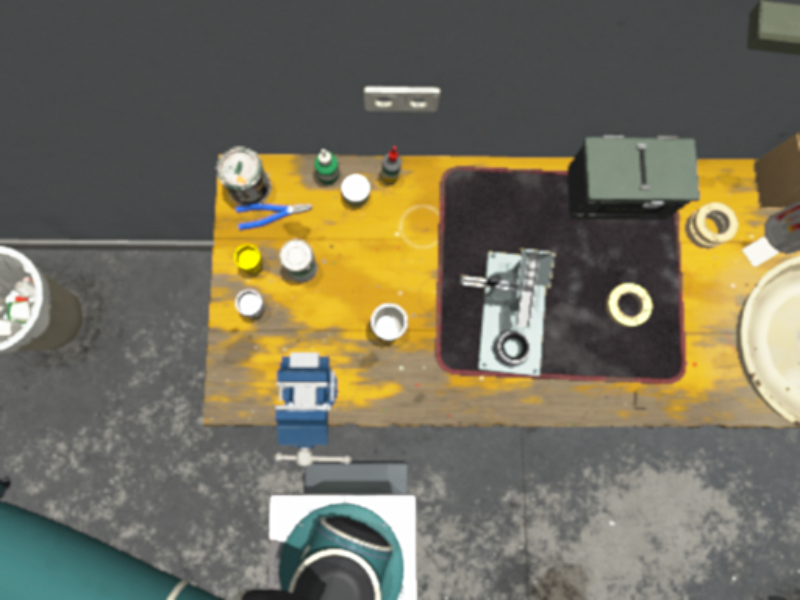

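The scene view shows the cup at (278,292) beside the yellow look-alike at (315,270). In the top view the cup is at (249,304), the holder at (513,345) and the gate tab near (485,283). Next I'll measure these from depth.

```bash
cat > m.py <<'E'
from h import *
def circ(xy):
    from scipy.optimize import least_squares
    r=least_squares(lambda p:np.hypot(*(xy-p[:2]).T)-p[2],[*xy.mean(0),.03],loss="soft_l1",f_scale=.002)
    return r.x.round(4),len(xy)
F={n:dict(np.load(n+".npz")) for n in("scene","top")}
C={n:cloud(F[n]) for n in F}
P0=C["top"]
def at(u,v): return P0[int(v*.64),int(u*.64)]
for nm,(u,v) in dict(cup=(249,296),cupin=(249,304),hold=(513,345),plate=(490,330),tab=(487,283),yellow=(248,260),tin=(297,255),beaker=(389,310)).items(): print(nm,at(u,v).round(4))
c0=at(249,304)[:2]; h0=at(513,345)[:2]
for n in C:
    X=C[n].reshape(-1,3)
    r=X[(np.hypot(*(X[:,:2]-c0).T)<.05)&(X[:,2]>.02)&(X[:,2]<.11)]
    print(n,"cup z",np.percentile(r[:,2],[5,50,90,98]).round(4))
    t=r[(r[:,2]>.076)]; print(" cup rim fit",circ(t[:,:2]), t[:,2].mean())
    r=X[(np.hypot(*(X[:,:2]-h0).T)<.05)&(X[:,2]>.045)&(X[:,2]<.075)]
    hh=np.histogram(r[:,2],bins=np.arange(.045,.076,.002)); print(" hold z hist",hh[0])
    for lo,hi in((.052,.058),(.058,.068)):
        t=r[(r[:,2]>lo)&(r[:,2]<hi)]; 
        if len(t)>5: print("  ",lo,circ(t[:,:2]),np.median(t[:,2]))
    # plate
    pl=X[(abs(X[:,2]-.014)<.004)&(abs(X[:,0]-h0[0]-.08)<.17)&(abs(X[:,1]-h0[1])<.1)]
    col=F[n]["pixels"].reshape(-1,3)[(abs(X[:,2]-.014)<.004)&(abs(X[:,0]-h0[0]-.08)<.17)&(abs(X[:,1]-h0[1])<.1)]
    k=pl[col.sum(1)>300]
    rect=cv2.minAreaRect(k[:,:2].astype(np.float32)); print(" plate",rect,len(k))
    tb=X[(X[:,2]>.165)&(X[:,2]<.2)&(abs(X[:,0]-h0[0]-.117)<.05)&(X[:,1]-h0[1]>.04)&(X[:,1]-h0[1]<.15)]
    print(" tab",len(tb),tb.mean(0),tb.min(0),tb.max(0), cv2.minAreaRect(tb[:,:2].astype(np.float32)) if len(tb) else 0)
E
python3 m.py
python3 - <<'E'
import cv2,numpy as np
s=cv2.imread("pics/top.png")[0:0+1]
a=np.load("top.npz")["pixels"][:,:,::-1]; b=np.load("scene.npz")["pixels"][:,:,::-1]
A=cv2.resize(a[150:250,285:365],(400,500),interpolation=2); B=cv2.resize(b[190:340,280:400],(400,500),interpolation=2)
cv2.imwrite("pics/crop.png",np.hstack([A,B]))
E
```

```text
cup [0.589  0.221  0.0494]
cupin [0.5707 0.2199 0.0506]
hold [ 0.4855 -0.3836  0.0154]
plate [ 0.5177 -0.33    0.0173]
tab [ 0.5984 -0.302   0.1524]
yellow [0.6725 0.2281 0.0517]
tin [0.6663 0.1046 0.1185]
beaker [ 0.5563 -0.0946  0.061 ]
scene cup z [0.027  0.0649 0.0825 0.0847]
 cup rim fit (array([0.569 , 0.2127, 0.0264]), 110) 0.08101911873138039
 hold z hist [ 42  35  46  29  38  69  92  71  55 126  64   8   0   0   0]
   0.052 (array([ 0.4706, -0.3834,  0.0297]), 164) 0.055912938478417745
   0.058 (array([ 0.4748, -0.3815,  0.0287]), 374) 0.06316479126675437
 plate ((0.5654588937759399, -0.37316423654556274), (0.17549896240234375, 0.28787657618522644), 83.74906921386719) 2583
 tab 132 [ 0.59692733 -0.31771053  0.18186613] [ 0.58999947 -0.32727447  0.16526562] [ 0.60952226 -0.30393366  0.1945331 ] ((0.5997447371482849, -0.31579387187957764), (0.02334154210984707, 0.018598021939396858), 86.52082824707031)
top cup z [0.0459 0.0526 0.081  0.0842]
 cup rim fit (array([0.5688, 0.2149, 0.0263]), 53) 0.08074821207953282
 hold z hist [ 5  7 16 25 25 24 25 21 41 20 13  1  0  0  0]
   0.052 (array([ 0.4755, -0.3773,  0.0325]), 75) 0.05490599770917814
   0.058 (array([ 0.4756, -0.3778,  0.0282]), 109) 0.06209390195272179
 plate ((0.5586057901382446, -0.3838133215904236), (0.15470947325229645, 0.2933565080165863), 88.31816864013672) 1372
 tab 47 [ 0.5990915  -0.31156172  0.184035  ] [ 0.5916996  -0.32228214  0.16673377] [ 0.60766571 -0.30173449  0.19388582] ((0.599678635597229, -0.31210148334503174), (0.02057935670018196, 0.01571475900709629), 88.72582244873047)
```

View pics/crop.png

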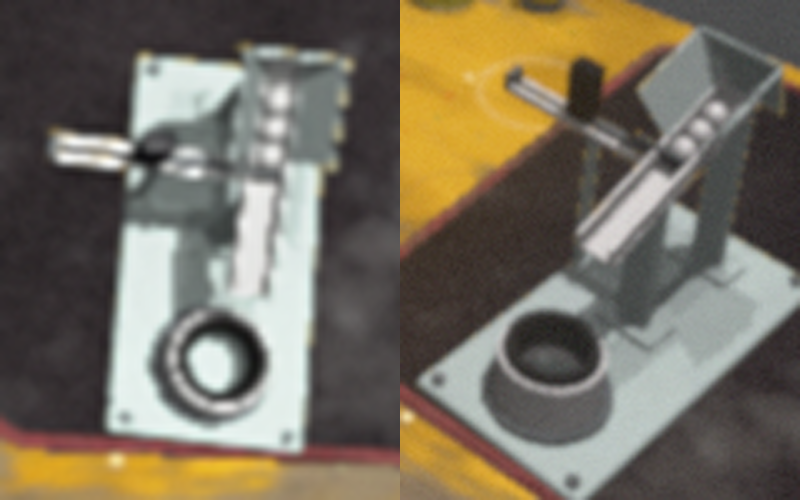

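The crop shows the dispenser rotated about -5° (plate's left edge leans right). The holder centre is about (0.476,-0.378), with the liner proud of the rim, and the tab is about (0.599,-0.312). That matches the tab's model position for a -5° yaw. The cup rim fits at (0.569,0.214), z 0.081, r 26-28 mm. I'll move now.

Emit:
servo_tool([
  [0,0,0],
  [0,0,0],
  [-40,-40,0],
  [-40,-40,0],
  [-40,-40,0],
  [-40,-40,0],
  [-40,-40,0],
  [-40,-40,0],
  [-40,-40,0],
  [-40,-40,0],
], claw=[1,1,1,1,1,1,1,1,1,1], twist=[-1.25,-1,0,0,0,0,0,0,0,0])

```text
clock: 1.35
eef_pos: [0.5062, 0.2913, 0.1964]
ee_rot: [0.044, 0.999, -0.0, -0.0]
contact_force: [0.6, 0.9, -0.1]
width: 0.0858
gripper_force: 0.0
```

Emit:
servo_tool([
  [-35,-36.5,0],
  [-35,-36.5,0],
  [0,0,0],
], claw=[1,1,1], twist=[0,0,0])

```text
clock: 1.72
eef_pos: [0.57, 0.2116, 0.1959]
ee_rot: [0.046, 0.999, -0.0, -0.0]
contact_force: [-1.1, -0.3, -0.3]
width: 0.0856
gripper_force: 0.0
```

```bash
cat >> h.py <<'E'
def fcloud(f):
    h,w=f["depth"].shape; fl=h/2/np.tan(np.radians(f["fov_y"])/2)
    u,v=np.meshgrid(np.arange(w)-f["cx"],np.arange(h)-f["cy"]); r=np.hypot(u,v)+1e-9; th=r/fl; d=f["depth"]
    k=np.tan(th)/r*d; k[th>1.4]=0
    return (np.stack([u*k,v*k,np.where(th>1.4,0,d)],-1)-f["t"])@f["R"]
E
cat > w.py <<'E'
from h import *; from m import circ; import sys
E
sed -i 's/^F={/if __name__!="__main__": raise SystemExit\nF={/' m.py
python3 - <<'E'
from h import *
from scipy.optimize import least_squares
s=sense();print(s["eef_pos"],s["ee_rot"],s["q"].round(3))
f=optics.grab_frame("wrist"); cv2.imwrite("pics/w1.png",f["pixels"][:,:,::-1]); print(f["fov_y"])
X=fcloud(f).reshape(-1,3)
for c,lo,hi in(((.569,.214),.076,.088),):
    t=X[(np.hypot(*(X[:,:2]-c).T)<.045)&(X[:,2]>lo)&(X[:,2]<hi)]
    print(len(t),np.median(t,0),least_squares(lambda p:np.hypot(*(t[:,:2]-p[:2]).T)-p[2],[*c,.03],loss="soft_l1",f_scale=.002).x)
n=X[(abs(X[:,0]-.569)<.09)&(abs(X[:,1]-.214)<.13)&(X[:,2]>.1)]
print("tall stuff",len(n),n.min(0) if len(n) else 0,n.max(0) if len(n) else 0)
E
```

```text
[0.56996773 0.21160125 0.19586776] [ 4.57613026e-02  9.98952237e-01 -3.79896899e-04 -4.32088357e-04] [ 0.314 -0.028  1.592 -0.     1.579 -1.166]
65.70646984690485
595 [0.5724754  0.21187132 0.0820216 ] [0.56937022 0.21162067 0.02618062]
tall stuff 32016 [0.48583223 0.08466401 0.1000163 ] [0.65893139 0.28660461 0.37374188]
```

View pics/w1.png

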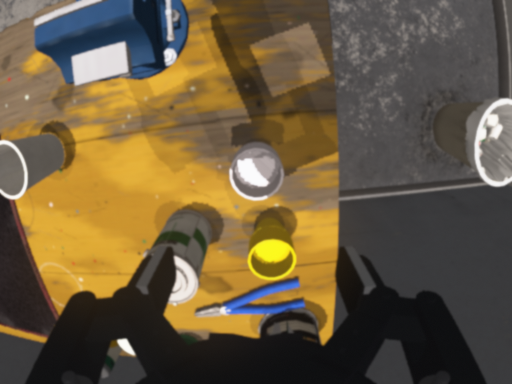

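The wrist view has the cup at (257,170), centred between the fingers with nothing tall beside it; the fit gives (0.5694,0.2116). I'll descend and grip.

Emit:
servo_tool([
  [0,0,45],
  [0,0,45],
  [0,0,40],
  [0,0,19],
  [0,0,0],
  [0,0,0],
  [0,0,0],
  [0,0,0],
  [0,0,0],
  [0,0,0],
], claw=[1,1,1,1,1,0,0,0,0,0], twist=[0,0,0,0,0,0,0,0,0,0])

```text
clock: 3.02
eef_pos: [0.5687, 0.2141, 0.0477]
ee_rot: [0.044, 0.999, 0.0, 0.0]
contact_force: [0.9, -0.7, 0.0]
width: 0.0003
gripper_force: 0.0
```

Run:
```python
from h import *
print(sense())
f=optics.grab_frame("scene"); g=optics.grab_frame("wrist")
cv2.imwrite("pics/s2.png",np.hstack([cv2.resize(f["pixels"][140:290,100:260],(400,375)),cv2.resize(g["pixels"],(400,375))])[:,:,::-1])
```

```text
{'clock': 3.025, 'q': array([ 3.18061362e-01,  5.04272862e-02,  1.75711666e+00, -2.10338655e-05,
        1.33397393e+00, -1.16447927e+00]), 'joint_vel': array([-5.15794300e-05,  1.77316859e-03,  8.47342961e-04, -6.25283352e-04,
       -5.85001163e-04, -2.34829585e-04]), 'joint_torque': array([ 4.49644489e-03, -6.39288425e+01, -5.95626855e+01,  6.73989325e-05,
        2.18271591e-03,  2.83553100e-04]), 'eef_pos': array([0.5686789 , 0.21407096, 0.04769968]), 'ee_rot': array([4.41110630e-02, 9.99026633e-01, 3.68711139e-06, 3.85846052e-05]), 'contact_force': array([ 9.37797178e-01, -6.93832415e-01,  7.76424253e-05]), 'moment': array([-0.04044199,  0.02680718, -0.01251133]), 'gripper_force': 0.0, 'width': 0.00030677008072426846}
```

View pics/s2.png

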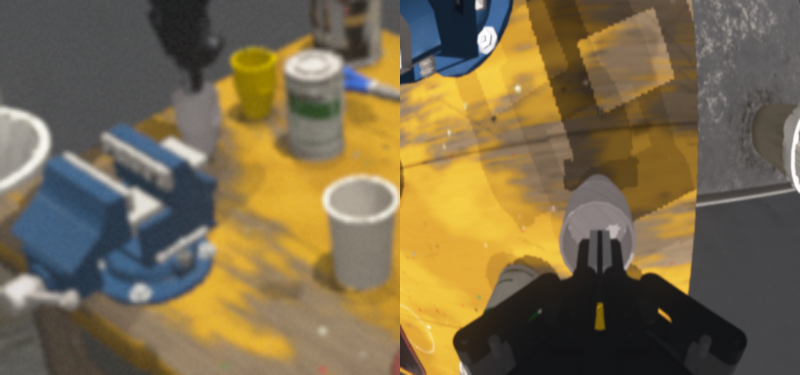

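The pictures show the fingers shut at the cup's mouth (wrist crop 600,240), not round the collar. I'll measure where the cup and fingers are.

Run:
```python
from h import *
from scipy.optimize import least_squares
for n in("scene","top","wrist"):
    f=optics.grab_frame(n); C=(fcloud if n=="wrist" else cloud)(f); X=C.reshape(-1,3); 
    m=(np.hypot(X[:,0]-.569,X[:,1]-.213)<.055)
    px=f["pixels"].reshape(-1,3).astype(int)
    b=m&(px.sum(1)>330)&(px.max(1)-px.min(1)<60)&(X[:,2]>.01)
    d=m&(px.sum(1)<200)&(X[:,2]>.03)
    print(n,"bright z",np.percentile(X[b,2],[2,50,90,98]).round(3),"dark",np.percentile(X[d],[0,2,10,50],axis=0).round(3).tolist() if d.any() else 0)
    for lo,hi in((.02,.04),(.06,.075),(.076,.09)):
        t=X[b&(X[:,2]>lo)&(X[:,2]<hi)]
        if len(t)>15: print("  ",lo,len(t),t.min(0).round(3),t.max(0).round(3),least_squares(lambda p:np.hypot(*(t[:,:2]-p[:2]).T)-p[2],[*t[:,:2].mean(0),.03],loss="soft_l1",f_scale=.002).x.round(4))
    if n=="wrist":
        Z=C[...,2]; cv2.imwrite("pics/w3.png",np.hstack([cv2.resize(f["pixels"][150:300,200:310],(400,545)),cv2.applyColorMap(cv2.resize(np.clip(Z[150:300,200:310]*2000,0,255).astype(np.uint8),(400,545),interpolation=0),cv2.COLORMAP_JET)[:,:,::-1]])[:,:,::-1])
        for v in range(200,300,8): print(v,Z[v,245:275:4].round(3))
```

```text
scene bright z [0.014 0.062 0.175 0.422] dark [[0.521, 0.159, 0.089], [0.525, 0.168, 0.111], [0.531, 0.174, 0.145], [0.554, 0.189, 0.228]]
   0.02 52 [0.544 0.187 0.02 ] [0.584 0.215 0.04 ] [0.5695 0.2128 0.0228]
   0.06 98 [0.54  0.184 0.06 ] [0.596 0.242 0.075] [0.5687 0.2126 0.0263]
   0.076 60 [0.541 0.182 0.076] [0.595 0.221 0.087] [0.5683 0.2114 0.0255]
top bright z [0.05  0.412 0.42  0.424] dark [[0.516, 0.172, 0.217], [0.517, 0.174, 0.223], [0.519, 0.183, 0.291], [0.528, 0.2, 0.326]]
wrist bright z [0.049 0.052 0.083 0.083] dark [[0.546, 0.159, 0.057], [0.548, 0.164, 0.108], [0.551, 0.174, 0.133], [0.558, 0.214, 0.159]]
   0.06 457 [0.542 0.187 0.06 ] [0.569 0.239 0.075] [0.5697 0.2116 0.0273]
   0.076 1253 [0.542 0.185 0.076] [0.589 0.239 0.09 ] [0.5692 0.2117 0.0261]
200 [0.073 0.073 0.074 0.074 0.072 0.072 0.069 0.067]
208 [0.083 0.082 0.083 0.082 0.083 0.082 0.082 0.079]
216 [0.05  0.05  0.052 0.051 0.051 0.051 0.049 0.05 ]
224 [0.051 0.05  0.05  0.051 0.05  0.051 0.051 0.049]
232 [0.051 0.05  0.051 0.05  0.05  0.051 0.049 0.051]
240 [0.092 0.093 0.093 0.093 0.092 0.092 0.051 0.05 ]
248 [0.101 0.099 0.1   0.1   0.1   0.1   0.101 0.093]
256 [0.108 0.107 0.107 0.108 0.107 0.107 0.108 0.101]
264 [0.115 0.114 0.114 0.114 0.114 0.114 0.114 0.108]
272 [0.12  0.12  0.121 0.121 0.121 0.119 0.12  0.123]
280 [0.127 0.127 0.121 0.12  0.128 0.127 0.128 0.131]
288 [0.133 0.133 0.122 0.121 0.13  0.133 0.133 0.132]
296 [0.138 0.132 0.121 0.12  0.131 0.138 0.138 0.138]
```

View pics/w3.png

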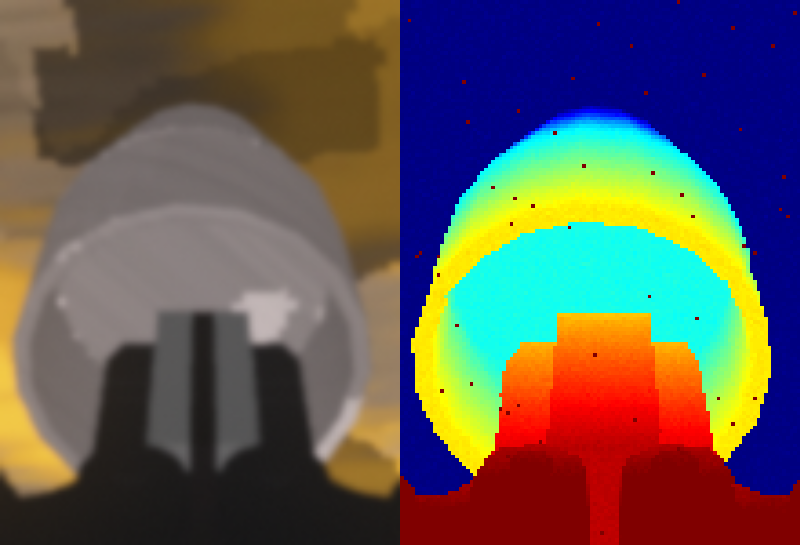

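Depth puts the shut fingertips at z ≈ 0.089 in both the wrist and scene views, 8 mm above the cup rim, while the reported TCP is 0.048. So the real fingertips are about 41 mm short of the reported TCP. I'll check this offset in x and y too, before relying on it.

Run:
```python
from h import *
f=optics.grab_frame("wrist"); C=fcloud(f); s=sense(); e=s["eef_pos"]
print("cam",-f["R"].T@f["t"], e)
for v in range(234,300,4):
    row=C[v,200:310]; k=(row[:,2]>.086)&(row[:,2]<.16)&(np.hypot(row[:,0]-.569,row[:,1]-.213)<.03)
    if k.any(): print(v,np.median(row[k],0).round(4),"y",row[k,1].min().round(4),row[k,1].max().round(4))
f=optics.grab_frame("scene"); C=cloud(f); X=C.reshape(-1,3); px=f["pixels"].reshape(-1,3).astype(int)
k=(np.hypot(X[:,0]-.569,X[:,1]-.213)<.035)&(X[:,2]>.086)&(X[:,2]<.13)
for z in np.arange(.086,.13,.006):
    t=X[k&(X[:,2]>=z)&(X[:,2]<z+.006)]; print(z.round(3),len(t),t.mean(0).round(4) if len(t) else 0,px[k&(X[:,2]>=z)&(X[:,2]<z+.006)].mean(0).round() if len(t) else 0)
```

```text
cam [0.48431724 0.22108188 0.22538419] [0.56864795 0.2141279  0.0475822 ]
238 [0.5572 0.2146 0.0903] y 0.2082 0.221
242 [0.5574 0.2147 0.0944] y 0.2084 0.2209
246 [0.5579 0.2146 0.0977] y 0.2021 0.2264
250 [0.5583 0.2144 0.1014] y 0.2008 0.2271
254 [0.5593 0.2146 0.1023] y 0.2006 0.2274
258 [0.5586 0.2143 0.1078] y 0.2006 0.2275
262 [0.5582 0.2148 0.1123] y 0.2014 0.2272
266 [0.5585 0.2146 0.115 ] y 0.2011 0.2274
270 [0.5583 0.2146 0.118 ] y 0.201 0.2276
274 [0.5567 0.2145 0.1236] y 0.2009 0.2278
278 [0.5561 0.2143 0.1267] y 0.2009 0.2283
282 [0.5567 0.2139 0.1292] y 0.1923 0.2362
286 [0.5575 0.2135 0.1314] y 0.1927 0.2358
290 [0.5575 0.2131 0.1339] y 0.1933 0.2353
294 [0.5574 0.213  0.1363] y 0.1937 0.2352
298 [0.5574 0.2129 0.1388] y 0.1933 0.2352
0.086 9 [0.5613 0.2168 0.0882] [89. 86. 85.]
0.092 15 [0.5635 0.2069 0.0953] [64. 63. 62.]
0.098 13 [0.5605 0.2109 0.1011] [69. 67. 67.]
0.104 18 [0.564  0.2069 0.1072] [56. 55. 54.]
0.11 15 [0.5624 0.209  0.1134] [59. 59. 58.]
0.116 14 [0.5606 0.2116 0.1192] [60. 59. 59.]
0.122 6 [0.5572 0.2111 0.1261] [49. 48. 47.]
0.128 4 [0.5571 0.212  0.1293] [46. 46. 46.]
```

x and y agree; only z is off, by +41 mm. I'll open, shift 2 mm in y, go down 42 mm and close. Even if the reported value were right, that stays 5 mm above the bench.

Emit:
servo_tool([
  [0,-2,0],
  [0,0,0],
  [0,0,0],
  [0,0,0],
  [0,0,0],
  [0,0,14],
  [0,0,14],
  [0,0,14],
], claw=[1,1,1,1,1,1,1,1], twist=[0,0,0,0,0,0,0,0])

```text
clock: 4.38
eef_pos: [0.5681, 0.212, 0.004]
ee_rot: [0.044, 0.999, -0.0, -0.0]
contact_force: [1.3, -0.6, 0.3]
width: 0.0853
gripper_force: 0.0
```

Emit:
servo_tool([
  [0,0,0],
  [0,0,0],
  [0,0,0],
  [0,0,0],
  [0,0,0],
  [0,0,0],
  [0,0,0],
], claw=[1,0,0,0,0,0,0], twist=[0,0,0,0,0,0,0])

```text
clock: 5.25
eef_pos: [0.5691, 0.2123, 0.0066]
ee_rot: [0.044, 0.999, 0.0, 0.001]
contact_force: [0.4, -0.2, 6.1]
width: 0.0551
gripper_force: 63.9
```

Gripped, at 55.1 mm width. Now lift and carry.

Emit:
servo_tool([
  [0,0,-15],
  [0,0,-35],
  [0,0,-45],
  [0,0,-45],
  [2,-25,-10],
  [3,-45,0],
  [4,-50,0],
  [4,-50,0],
  [4,-50,0],
  [4,-50,0],
], claw=[0,0,0,0,0,0,0,0,0,0], twist=[0,0,0,0,0,0,0,0,0,0])

```text
clock: 6.5
eef_pos: [0.5224, -0.057, 0.1552]
ee_rot: [0.044, 0.999, -0.0, -0.0]
contact_force: [-0.4, 0.9, -2.6]
width: 0.055
gripper_force: 64.0
```

Emit:
servo_tool([
  [4,-50,0],
  [4,-50,0],
  [4,-50,0],
  [4,-50,0],
  [2,-50,0],
  [1,-45,0],
  [1,-30,0],
  [0,0,0],
  [0,0,0],
  [0,0,0],
], claw=[0,0,0,0,0,0,0,0,0,0], twist=[0,0,0,0,0,0,0,0,0,0])

```text
clock: 7.75
eef_pos: [0.4752, -0.3762, 0.1556]
ee_rot: [0.044, 0.999, 0.0, -0.0]
contact_force: [0.5, -0.4, -1.9]
width: 0.0553
gripper_force: 64.1
```

Run:
```python
from h import *
from scipy.optimize import least_squares
fit=lambda t:least_squares(lambda p:np.hypot(*(t[:,:2]-p[:2]).T)-p[2],[*t[:,:2].mean(0),.03],loss="soft_l1",f_scale=.002).x.round(4)
s=sense(); print({k:s[k] for k in("eef_pos","ee_rot","contact_force","width","gripper_force","q")})
f=optics.grab_frame("wrist"); C=fcloud(f); X=C.reshape(-1,3); e=s["eef_pos"]
b=(np.hypot(X[:,0]-.476,X[:,1]+.378)<.045)&(X[:,2]>.05)&(X[:,2]<.07)
print(b.sum(),np.histogram(X[b,2],np.arange(.05,.071,.001))[0])
for lo,hi in((.053,.058),(.0585,.068)):
    t=X[b&(X[:,2]>lo)&(X[:,2]<hi)]
    if len(t)>20: print(lo,len(t),t.min(0),t.max(0),fit(t),np.median(t[:,2]))
b=(np.hypot(*(X[:,:2]-e[:2]).T)<.05)&(X[:,2]>.12)&(X[:,2]<.26)
t=X[b]; print("held",len(t),np.percentile(t[:,2],[0,1,5,50,90]))
for lo in np.arange(.14,.25,.01):
    t=X[b&(X[:,2]>lo)&(X[:,2]<lo+.01)]
    if len(t)>10: print(lo.round(2),len(t),fit(t))
cv2.imwrite("pics/w4.png",f["pixels"][:,:,::-1])
```

```text
{'eef_pos': array([ 0.47517643, -0.37622336,  0.15561837]), 'ee_rot': array([ 4.37354041e-02,  9.99043146e-01,  8.42167386e-05, -1.80558772e-05]), 'contact_force': array([ 0.53126647, -0.35068176, -1.89574889]), 'width': 0.05532225858365157, 'gripper_force': 64.080002142696, 'q': array([-7.11838007e-01, -1.94822705e-02,  1.64823635e+00,  1.10034646e-04,
        1.51297127e+00, -2.19514198e+00])}
2113 [ 40  52  43  53  56 175 341 213  55  35  38  98 438 415  61   0   0   0
   0   0]
0.053 838 [ 0.44078275 -0.41845349  0.05300139] [ 0.50486442 -0.34596495  0.05799335] [ 0.4759 -0.3821  0.0334] 0.056435092752516125
0.0585 1104 [ 0.44231065 -0.4133811   0.05853041] [ 0.5006425  -0.35125052  0.06494741] [ 0.4763 -0.3821  0.0277] 0.06287027191658737
held 20166 [0.14928399 0.17160297 0.19856693 0.22187594 0.24869164]
0.15 80 [ 0.4765 -0.377   0.0191]
0.16 101 [ 0.4763 -0.3769  0.021 ]
0.17 132 [ 0.4774 -0.3769  0.0241]
0.18 177 [ 0.4768 -0.3769  0.0257]
0.19 2989 [ 0.4693 -0.3765  0.0209]
0.2 2936 [ 0.4743 -0.3768  0.0262]
0.21 3043 [ 0.4746 -0.3767  0.0267]
0.22 3605 [ 0.4746 -0.3767  0.0266]
0.23 2996 [ 0.4757 -0.3768  0.0272]
0.24 2800 [ 0.5063 -0.3794  0.0554]
```

View pics/w4.png

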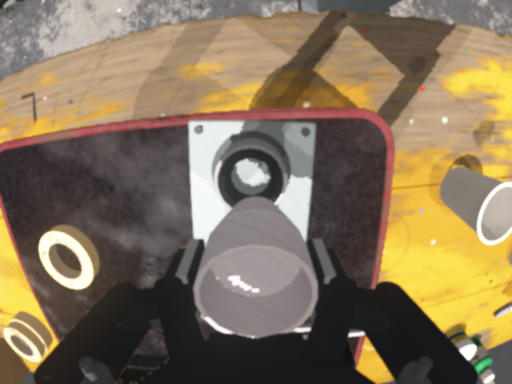

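The wrist view shows the held cup upright at (255,270) and the holder at (252,172), with the plate edges parallel to the tool axes. The holder centre is (0.476,-0.3815); steel rim is at z 0.0563 and liner top at 0.0629 (liner ≈ 1.5 mm). I'll shift y by -5 mm and descend to just above contact.

Emit:
servo_tool([
  [0,-5,0],
  [0,0,20],
  [0,0,25],
  [0,0,20],
  [0,0,15],
  [0,0,12],
  [0,0,8],
  [0,0,4],
  [0,0,0],
], claw=[0,0,0,0,0,0,0,0,0], twist=[0,0,0,0,0,0,0,0,0])

```text
clock: 8.93
eef_pos: [0.4749, -0.382, 0.0517]
ee_rot: [0.044, 0.999, -0.0, 0.0]
contact_force: [0.6, -0.8, -2.2]
width: 0.0553
gripper_force: 64.1
```

```bash
cat > lin.py <<'E'
from h import *
from scipy.optimize import least_squares
fit=lambda t:least_squares(lambda p:np.hypot(*(t[:,:2]-p[:2]).T)-p[2],[*t[:,:2].mean(0),.03],loss="soft_l1",f_scale=.002).x.round(4)
s=sense(); print({k:s[k].round(4) for k in("eef_pos","contact_force","moment")})
f=optics.grab_frame("wrist"); X=fcloud(f).reshape(-1,3)
d=np.hypot(X[:,0]-.476,X[:,1]+.3815)
for nm,a,b in(("liner",.0285,.0310),("steel",.0325,.0360)):
    t=X[(d>a)&(d<b)&(X[:,2]>.045)&(X[:,2]<.072)]; print(nm,len(t),np.percentile(t[:,2],[25,50,75]).round(4) if len(t) else 0)
t=X[(d<.045)&(X[:,2]>.05)&(X[:,2]<.07)]; print(np.histogram(t[:,2],np.arange(.05,.071,.001))[0])
for lo in np.arange(.05,.12,.01):
    t=X[(d<.06)&(X[:,2]>lo)&(X[:,2]<lo+.008)]
    if len(t)>20: print(lo.round(2),len(t),fit(t))
for n in ("scene","top"):
    g=optics.grab_frame(n); Y=cloud(g).reshape(-1,3)
    c=(Y[:,2]>.098)&(Y[:,2]<.14)&(np.hypot(Y[:,0]-.476,Y[:,1]+.3815)<.034)
    print(n,c.sum(),np.histogram(Y[c,2],np.arange(.1,.14,.002))[0])
import sys
if len(sys.argv)>1: cv2.imwrite("pics/"+sys.argv[1],f["pixels"][:,:,::-1])
E
python3 lin.py
```

```text
{'eef_pos': array([ 0.4749, -0.382 ,  0.0517]), 'contact_force': array([ 0.6368, -0.8037, -2.1771]), 'moment': array([0.022 , 0.024 , 0.0015])}
liner 875 [0.0571 0.0622 0.063 ]
steel 1250 [0.0538 0.0563 0.0569]
[ 60  71  78  91 105 216 721 337  77  61  53 111 664 640  75   9  14  15
   7  15]
0.05 1679 [ 0.4773 -0.3822  0.034 ]
0.06 1581 [ 0.4782 -0.3823  0.029 ]
0.07 111 [ 0.4764 -0.3828  0.0241]
0.08 147 [ 0.4763 -0.3826  0.0261]
0.09 3832 [ 0.4693 -0.3822  0.0216]
0.1 2117 [ 0.4742 -0.3825  0.0267]
0.11 2546 [ 0.4742 -0.3824  0.0267]
scene 530 [32 27 25 32 28 28 26 28 32 25 24 30 30 28 45 24  7  3  7  1]
top 28 [1 3 0 2 1 2 1 2 1 0 2 0 4 5 3 0 0 0 0 0]
```

The cup is aligned with the holder within about 1 mm, and no side load. Creep down.

Emit:
servo_tool([
  [0,0,2],
  [0,0,2],
  [0,0,2],
  [0,0,1],
  [0,0,1],
  [0,0,1],
  [0,0,0],
], claw=[0,0,0,0,0,0,0], twist=[0,0,0,0,0,0,0])

```text
clock: 9.95
eef_pos: [0.4752, -0.3818, 0.0429]
ee_rot: [0.044, 0.999, 0.0, 0.0]
contact_force: [3.3, 3.5, 3.7]
width: 0.0552
gripper_force: 64.6
```

Emit:
servo_tool([
  [-0.6,0.6,0],
  [0,0,1],
  [0,0,1],
  [0,0,0],
], claw=[0,0,0,0], twist=[0,0,0,0])

```text
clock: 10.45
eef_pos: [0.4756, -0.3815, 0.0408]
ee_rot: [0.044, 0.999, -0.0, 0.0]
contact_force: [3.8, 2.1, 2.4]
width: 0.0549
gripper_force: 64.6
```

```bash
python3 lin.py
```

```text
{'eef_pos': array([ 0.4756, -0.3815,  0.0408]), 'contact_force': array([3.8402, 2.0559, 2.4427]), 'moment': array([ 0.3141, -0.6533,  0.0531])}
liner 986 [0.0572 0.0618 0.0628]
steel 1336 [0.0532 0.0562 0.0568]
[ 62  53  80 104 104 282 689 341  65  67  52 235 890 433  35  19  15  18
  16  14]
0.05 1715 [ 0.4769 -0.3821  0.0339]
0.06 1697 [ 0.479  -0.3823  0.0296]
0.07 155 [ 0.477  -0.382   0.0262]
0.08 4028 [ 0.4704 -0.3816  0.0218]
0.09 2166 [ 0.475  -0.3819  0.0267]
0.1 2559 [ 0.475  -0.3819  0.0267]
0.11 4308 [ 0.4755 -0.3819  0.0265]
scene 391 [32 26 25 24 32 28 26 28 43 35 11  3  6  5  5  6 11  5  9  2]
top 17 [0 1 2 1 1 4 0 4 2 1 0 0 0 0 0 0 0 0 0 0]
```

Emit:
servo_tool([
  [-0.8,0.4,0],
  [0,0,1],
  [0,0,1],
  [0,0,0],
], claw=[0,0,0,0], twist=[0,0,0,0])

```text
clock: 11.1
eef_pos: [0.4761, -0.3814, 0.0386]
ee_rot: [0.044, 0.999, -0.0, -0.0]
contact_force: [-2.0, -4.8, 3.5]
width: 0.0553
gripper_force: 64.6
```

```bash
cat > l2.py <<'E'
from h import *
s=sense(); print({k:s[k].round(4) for k in("eef_pos","contact_force","moment")})
f=optics.grab_frame("wrist"); X=fcloud(f).reshape(-1,3)
t=X[(np.hypot(X[:,0]-.476,X[:,1]+.3815)<.040)&(X[:,2]>.052)&(X[:,2]<.07),2]
h,e=np.histogram(t,np.arange(.052,.0701,.0005)); print([(round(b*1e3,1),int(n)) for b,n in zip(e,h) if n>60])
E
python3 l2.py
```

```text
{'eef_pos': array([ 0.4761, -0.3814,  0.0386]), 'contact_force': array([-1.9741, -4.7518,  3.4957]), 'moment': array([-0.7337,  0.2848,  0.0259])}
[(np.float64(54.5), 64), (np.float64(55.0), 88), (np.float64(55.5), 178), (np.float64(56.0), 308), (np.float64(56.5), 391), (np.float64(57.0), 266), (np.float64(57.5), 133), (np.float64(59.0), 75), (np.float64(59.5), 205), (np.float64(60.0), 424), (np.float64(60.5), 497), (np.float64(61.0), 270), (np.float64(61.5), 92)]
```

The liner is now about 4.0 mm proud at TCP 0.0386, as predicted (flush near 0.0346). Going down 3 mm more.

Emit:
servo_tool([
  [0.3,-0.5,0],
  [0,0,1],
  [0,0,1],
  [0,0,1],
  [0,0,0],
], claw=[0,0,0,0,0], twist=[0,0,0,0,0])

```text
clock: 11.78
eef_pos: [0.476, -0.3814, 0.0354]
ee_rot: [0.044, 0.999, 0.0, -0.0]
contact_force: [0.6, -1.5, 4.1]
width: 0.0551
gripper_force: 64.6
```

```bash
python3 l2.py
```

```text
{'eef_pos': array([ 0.476 , -0.3814,  0.0354]), 'contact_force': array([ 0.5613, -1.4773,  4.0773]), 'moment': array([-0.0152, -0.0511, -0.01  ])}
[(np.float64(53.0), 63), (np.float64(54.5), 63), (np.float64(55.0), 107), (np.float64(55.5), 198), (np.float64(56.0), 358), (np.float64(56.5), 603), (np.float64(57.0), 660), (np.float64(57.5), 549), (np.float64(58.0), 279), (np.float64(58.5), 87)]
```

Emit:
servo_tool([
  [0,-0.1,0.4],
  [0,0,0.5],
  [0,0,0],
], claw=[0,0,0], twist=[0,0,0])

```text
clock: 12.2
eef_pos: [0.4759, -0.3815, 0.0346]
ee_rot: [0.044, 0.999, 0.0, -0.0]
contact_force: [1.6, 3.4, 4.0]
width: 0.0551
gripper_force: 64.6
```

```bash
cat > l3.py <<'E'
from h import *
s=sense(); print({k:s[k].round(4) for k in("eef_pos","contact_force")})
Z=[]
for i in range(3):
    f=optics.grab_frame("wrist"); Z.append(fcloud(f))
C=np.median(Z,0); X=C.reshape(-1,3)
d=np.hypot(X[:,0]-.4765,X[:,1]+.382); az=np.degrees(np.arctan2(X[:,1]+.382,X[:,0]-.4765)); near=abs(az)>100
for r in np.arange(.025,.037,.001):
    t=X[near&(d>=r)&(d<r+.001)&(X[:,2]>.05)&(X[:,2]<.066),2]
    if len(t)>5: print(r.round(3),len(t),np.median(t).round(4))
cv2.imwrite("pics/l3.png",cv2.resize(f["pixels"][60:230,160:350],(760,680))[:600,:,::-1])
E
python3 l3.py
```

```text
{'eef_pos': array([ 0.4759, -0.3815,  0.0346]), 'contact_force': array([1.6388, 3.4269, 3.9641])}
0.025 183 0.0568
0.026 195 0.0568
0.027 221 0.0567
0.028 228 0.0568
0.029 223 0.0568
0.03 395 0.0559
0.031 50 0.0561
0.032 258 0.0566
0.033 262 0.0568
0.034 285 0.0567
0.035 503 0.0551
0.036 7 0.055
```

View pics/l3.png

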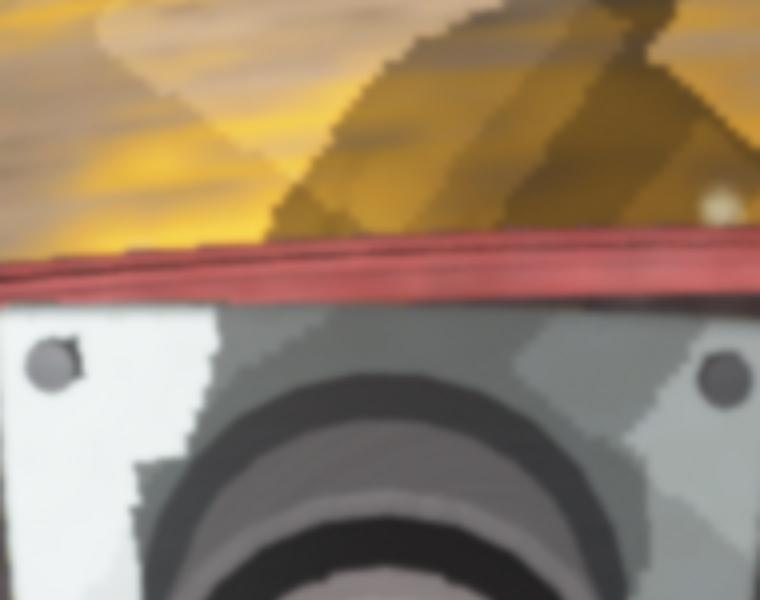

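The liner ring reads 0.0568 and the steel ring 0.0567, so it is flush. In the picture the liner ring (dark, 380,540) lies level inside the rim. I'll release and rise.

Emit:
servo_tool([
  [0,0,0],
  [0,0,0],
  [0,0,0],
  [0,0,0],
  [0,0,-10],
  [0,0,-25],
  [0,0,-45],
  [0,0,-50],
  [0,0,-40],
  [0,0,0],
], claw=[0.6,1,1,1,1,1,1,1,1,1], twist=[0,0,0,0,0,0,0,0,0,0])

```text
clock: 13.6
eef_pos: [0.4768, -0.3824, 0.2093]
ee_rot: [0.044, 0.999, -0.002, 0.002]
contact_force: [0.1, -0.2, -0.2]
width: 0.0856
gripper_force: 0.0
```

```bash
python3 l3.py
python3 - <<'E'
from h import *
from scipy.optimize import least_squares
f=optics.grab_frame("wrist"); C=fcloud(f); X=C.reshape(-1,3)
for lo,hi in((.104,.116),):
    t=X[(np.hypot(X[:,0]-.476,X[:,1]+.381)<.034)&(X[:,2]>lo)&(X[:,2]<hi)]; print("cup rim",len(t),np.percentile(t[:,2],[50,90]),least_squares(lambda p:np.hypot(*(t[:,:2]-p[:2]).T)-p[2],[.476,-.381,.028],loss="soft_l1",f_scale=.002).x.round(4))
for n,C in(("wrist",C),("scene",cloud(optics.grab_frame("scene")))):
    X=C.reshape(-1,3); t=X[(abs(X[:,0]-.599)<.025)&(abs(X[:,1]+.316)<.03)&(X[:,2]>.15)&(X[:,2]<.215)]
    print(n,"tab",len(t)); 
    if len(t): k=t[(t[:,2]>.184)&(t[:,2]<.194)]; print(np.percentile(t,[2,50,98],axis=0).round(4),len(k),k.mean(0) if len(k) else 0,cv2.minAreaRect(k[:,:2].astype(np.float32)) if len(k)>3 else 0)
cv2.imwrite("pics/w5.png",f["pixels"][:,:,::-1])
E
```

```text
{'eef_pos': array([ 0.4768, -0.3824,  0.2093]), 'contact_force': array([ 0.1202, -0.2285, -0.2437])}
0.025 37 0.0567
0.026 57 0.0566
0.027 57 0.0567
0.028 64 0.0567
0.029 65 0.0566
0.03 92 0.0564
0.031 36 0.0561
0.032 60 0.0561
0.033 75 0.0565
0.034 91 0.0564
0.035 67 0.0559
0.036 16 0.0554
cup rim 705 [0.11037565 0.11135509] [ 0.4763 -0.382   0.0262]
wrist tab 739
[[ 0.5925 -0.3284  0.1513]
 [ 0.5945 -0.3206  0.1736]
 [ 0.605  -0.3074  0.1903]] 183 [ 0.59744403 -0.32201616  0.18826702] ((0.6000559329986572, -0.3190385103225708), (0.018288280814886093, 0.014929519966244698), 88.79850769042969)
scene tab 199
[[ 0.591  -0.3359  0.1503]
 [ 0.5953 -0.3196  0.1739]
 [ 0.6072 -0.3054  0.1926]] 62 [ 0.59860361 -0.31700199  0.18980412] ((0.6005619168281555, -0.3157878816127777), (0.02063215710222721, 0.01737295091152191), 84.35514068603516)
```

View pics/w5.png

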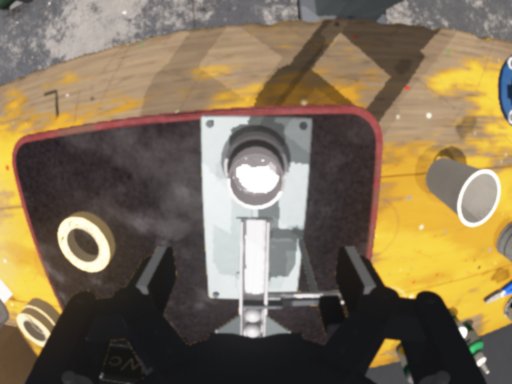

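The released cup stands with its rim at z 0.1104 (predicted 0.110), and the liner is still flush. The picture shows it upright at (257,175), with the tab at (330,308) and the balls behind the gate. The tab centre is (0.600,-0.317). I'll turn 90° to grip the tab across x.

Emit:
servo_tool([
  [0,0,-5],
  [0,0,0],
  [0,0,0],
  [0,0,0],
  [0,0,0],
  [0,0,0],
  [0,0,0],
  [0,0,0],
  [0,0,0],
  [0,0,0],
], claw=[1,1,1,1,1,1,1,1,1,1], twist=[1.5,1.5,1.5,1.5,1.5,1.5,1.5,1.5,1.5,1.5])

```text
clock: 15.1
eef_pos: [0.4757, -0.3814, 0.2086]
ee_rot: [0.739, 0.673, -0.0, -0.001]
contact_force: [-0.6, -0.5, -0.2]
width: 0.0857
gripper_force: 0.0
```

Emit:
servo_tool([
  [19,29,0],
  [19,29,0],
  [19,29,0],
  [19,29,0],
  [0,0,0],
], claw=[1,1,1,1,1], twist=[0,0,0,0,0])

```text
clock: 15.72
eef_pos: [0.5993, -0.3148, 0.2079]
ee_rot: [0.737, 0.676, -0.0, -0.001]
contact_force: [0.3, -0.1, 0.3]
width: 0.0853
gripper_force: 0.0
```

Run:
```python
from h import *
s=sense(); print(s["eef_pos"],s["ee_rot"].round(4),s["q"].round(2),s["contact_force"].round(1))
f=optics.grab_frame("wrist"); C=fcloud(f); X=C.reshape(-1,3); px=f["pixels"].reshape(-1,3).astype(int)
k=X[(abs(X[:,0]-.6)<.035)&(abs(X[:,1]+.317)<.035)&(X[:,2]>.18)&(X[:,2]<.196)]
print("tab",len(k)); 
if len(k): print(np.percentile(k,[2,50,98],axis=0).round(4),cv2.minAreaRect(k[:,:2].astype(np.float32)))
cv2.imwrite("pics/w6.png",f["pixels"][:,:,::-1])
```

```text
[ 0.59934629 -0.31477561  0.2079461 ] [ 7.369e-01  6.760e-01 -2.000e-04 -1.100e-03] [-0.52  0.12  1.42  0.    1.6  -0.44] [ 0.3 -0.1  0.3]
tab 664
[[ 0.5945 -0.3265  0.1816]
 [ 0.6024 -0.3146  0.1897]
 [ 0.6099 -0.306   0.1913]] ((0.6024006605148315, -0.31662696599960327), (0.021495407447218895, 0.015937745571136475), 84.87837219238281)
```

View pics/w6.png

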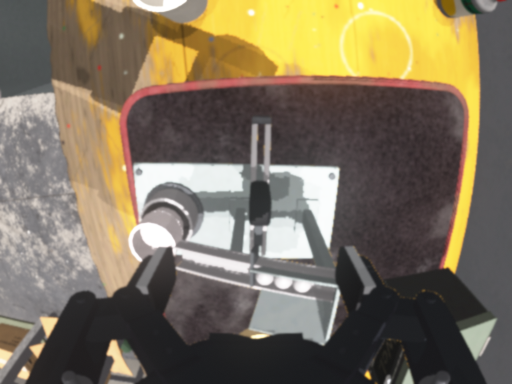

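The view shows the tab at (260,203) between the fingers, with all three balls behind the gate near (263-303,283). Tab centre is (0.602,-0.3165), so I'll shift 2 mm and descend 90 mm to grip it.

Emit:
servo_tool([
  [-1,2.5,0],
  [0,0,25],
  [0,0,25],
  [0,0,25],
  [0,0,15],
  [0,0,0],
], claw=[1,1,1,1,1,1], twist=[0,0,0,0,0,0])

```text
clock: 16.52
eef_pos: [0.5999, -0.3175, 0.1189]
ee_rot: [0.738, 0.675, -0.0, -0.001]
contact_force: [0.5, -0.8, 0.5]
width: 0.0848
gripper_force: 0.0
```

Emit:
servo_tool([
  [0,0,0],
  [0,0,0],
  [0,0,0],
  [0,0,0],
  [0,0,0],
  [0,0,0],
  [0,0,0],
  [0,0,0],
], claw=[0,0,0,0,0,0,0,0], twist=[0,0,0,0,0,0,0,0])

```text
clock: 17.52
eef_pos: [0.6019, -0.3175, 0.1204]
ee_rot: [0.738, 0.675, 0.001, 0.001]
contact_force: [11.1, -0.7, -0.3]
width: 0.015
gripper_force: 59.6
```

The tab is gripped at 15 mm. I'll relax the x load, then pull along tool +x.

Emit:
servo_tool([
  [0,1,0],
  [4,0,0],
  [6,0,0],
  [6,0,0],
  [6,0,0],
  [6,0,0],
  [6,0,0],
  [4,0,0],
  [0,0,0],
], claw=[0,0,0,0,0,0,0,0,0], twist=[0,0,0,0,0,0,0,0,0])

```text
clock: 18.65
eef_pos: [0.6062, -0.2793, 0.1203]
ee_rot: [0.738, 0.675, 0.001, 0.001]
contact_force: [13.4, 0.4, 1.5]
width: 0.0153
gripper_force: 60.0
```

Emit:
servo_tool([
  [0,1,0],
  [1.5,0,0],
  [1.5,0,0],
  [1,0,0],
  [0,0,0],
], claw=[0,0,0,0,0], twist=[0,0,0,0,0])

```text
clock: 19.27
eef_pos: [0.6066, -0.2759, 0.1203]
ee_rot: [0.738, 0.675, 0.0, 0.001]
contact_force: [4.3, -1.9, 5.0]
width: 0.0154
gripper_force: 60.5
```

Emit:
servo_tool([
  [1,0,0],
  [1,0,0],
  [1,0,0],
  [0,0,0],
], claw=[0,0,0,0], twist=[0,0,0,0])

```text
clock: 19.77
eef_pos: [0.6067, -0.2751, 0.1203]
ee_rot: [0.738, 0.675, -0.001, 0.002]
contact_force: [5.4, -20.2, 2.0]
width: 0.0153
gripper_force: 59.6
```

The pull force is 20 N and the arm has stopped moving: that is the end stop. I'll open, rise and check.

Emit:
servo_tool([
  [-1,0,0],
  [0,0,0],
  [0,0,0],
  [0,0,0],
  [0,0,0],
  [0,0,-15],
  [0,0,-30],
  [0,0,-40],
  [0,0,-30],
  [0,0,0],
], claw=[0,1,1,1,1,1,1,1,1,1], twist=[0,0,0,0,0,0,0,0,0,0])

```text
clock: 21.02
eef_pos: [0.6072, -0.2741, 0.2388]
ee_rot: [0.738, 0.675, 0.001, 0.002]
contact_force: [-0.5, -0.4, -0.5]
width: 0.0856
gripper_force: 0.0
```

Run:
```python
from h import *
s=sense(); print(s["clock"],s["eef_pos"],s["contact_force"].round(1),s["width"])
f=optics.grab_frame("wrist"); C=fcloud(f); X=C.reshape(-1,3)
k=X[(abs(X[:,0]-.606)<.03)&(abs(X[:,1]+.272)<.035)&(X[:,2]>.186)&(X[:,2]<.196)]
print("tab",len(k)); 
if len(k): print(np.percentile(k,[2,50,98],axis=0).round(4),cv2.minAreaRect(k[:,:2].astype(np.float32)))
d=np.hypot(X[:,0]-.4765,X[:,1]+.382)
for r in np.arange(.025,.037,.001):
    t=X[(d>=r)&(d<r+.001)&(X[:,2]>.05)&(X[:,2]<.066),2]
    if len(t)>5: print(r.round(3),len(t),np.median(t).round(4))
t=X[(d<.034)&(X[:,2]>.104)&(X[:,2]<.116)]; print("rim z",len(t),np.median(t[:,2]))
g=optics.grab_frame("top"); b=optics.grab_frame("scene")
R=lambda im:cv2.resize(im,(400,300),interpolation=cv2.INTER_CUBIC)
cv2.imwrite("pics/fin.png",np.vstack([np.hstack([R(g["pixels"][195:245,295:362]),R(b["pixels"][190:340,270:470])]),np.hstack([R(f["pixels"][180:280,90:223]),R(f["pixels"])])])[:,:,::-1])
```

```text
21.025 [ 0.60717673 -0.27406313  0.23883386] [-0.5 -0.4 -0.5] 0.08556704180184789
tab 474
[[ 0.5997 -0.2843  0.187 ]
 [ 0.6071 -0.2735  0.1898]
 [ 0.6145 -0.2639  0.1913]] ((0.6071344017982483, -0.27428770065307617), (0.02155381627380848, 0.014998401515185833), 84.42632293701172)
0.025 40 0.0572
0.026 40 0.057
0.027 39 0.0568
0.028 42 0.0568
0.029 50 0.0567
0.03 54 0.0567
0.031 58 0.0565
0.032 42 0.0567
0.033 50 0.0569
0.034 67 0.0567
0.035 68 0.0563
0.036 85 0.0547
rim z 248 0.10963362047242932
```

View pics/fin.png

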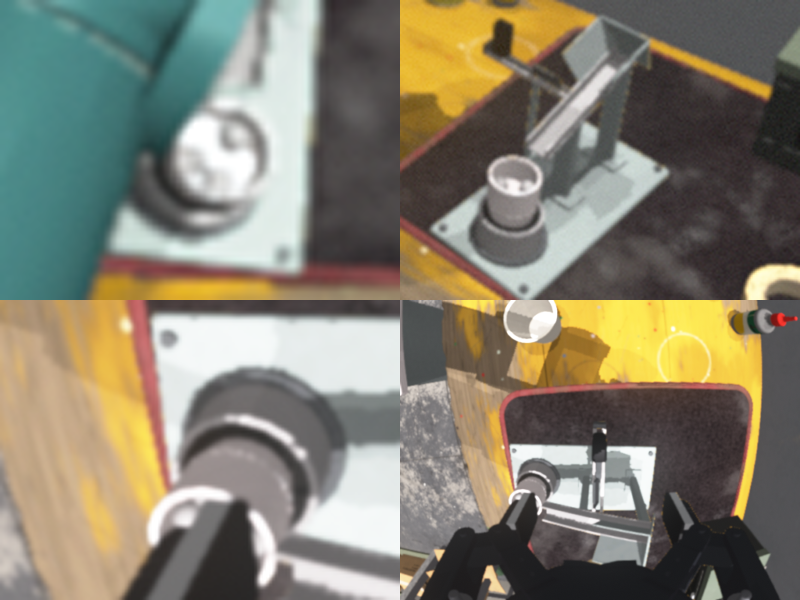

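The final views show the chute empty, the balls inside the seated cup (scene crop 515,185), the gate drawn out and the liner flush. The gripper is open and clear.

```bash
python3 -c "
from workcell import order; print(order.job_done())"
```

```text
the job is handed in; nothing more can be done
None
```

I seated the cup with the liner flush, let go of it, then drew the gate to its end stop. The balls rolled into the cup, and I handed the job in at about 21 s.

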